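Get a heel repair ready and hold the fixings box open

TASK

Get the parts of a heel repair ready: add D-shaped rubber heel blocks from the bench to the steel dish until exactly three lie in it (one is there already) and leave the last one on the bench. Then, before moving the catch knob, tug the lid of the grey fixings box up by its tab to learn whether it is caught; if it is, slide the catch knob outwards, away from the tab, to free it, then raise the lid to at least 45 degrees. Finish while still holding the lid open, since it falls shut by itself, and leave all the other things on the bench undisturbed.

Things in the scene. Friction and masses are not known exactly. Their poses are not given: they have to be found in the camera images.
- dish: round shallow steel dish fixed to the bench: 160 mm across outside at the rim, about 148 mm inside at the floor, wall 3 mm, rim 22 mm high, floor 4 mm above the bench; origin at the centre of its underside. Its yaw means nothing
- heel0: D-shaped flat block of black rubber: 44 mm long (along its x, round end at +x, square end at -x), 36 mm wide (along its y), 14 mm thick; origin at the centre of its underside; it already lies in the dish, off centre
- heel1: D-shaped flat block of black rubber: 44 mm long (along its x, round end at +x, square end at -x), 36 mm wide (along its y), 14 mm thick; origin at the centre of its underside; it starts flat on the bench to the right of the dish
- heel2: D-shaped flat block of black rubber: 44 mm long (along its x, round end at +x, square end at -x), 36 mm wide (along its y), 14 mm thick; origin at the centre of its underside; it starts flat on the bench to the right of the dish
- heel3: D-shaped flat block of black rubber: 44 mm long (along its x, round end at +x, square end at -x), 36 mm wide (along its y), 14 mm thick; origin at the centre of its underside; it starts flat on the bench to the right of the dish
- box: grey metal fixings box fixed to the bench, 160 mm deep (its x, front at -x), 240 mm wide (its y), 66 mm high plus a 10 mm lid; origin at the centre of its underside. From its front, on the +y half (y 40 to 124 mm), a ledge sticks out 44 mm, its top 45 mm above the bench, which carries the catch knob
- lid (a joint): opening angle of the box's lid (rad): 0 shut, stop at 1.3. Hinged along the box's far (+x) rim; its front edge rises. Weighs 0.26 to 0.44 kg and falls shut when let go. An unseen worn bolt inside sometimes holds it: a caught lid lifts only about 0.045 rad (8 mm at the tab) and stops dead; a free one goes on up
- lid_tab (a point): grip point on the lid's pull tab: a flat steel tongue 24 mm wide (box y), 12 mm thick, that sticks out 45 mm level from the middle of the lid's front edge; the point is at mid width and thickness, 25 mm out from the edge, 72 mm above the bench when shut. Free space below and beside it (the ledge begins 40 mm to its +y side). Turns with the lid
- lid_hinge (a point): point on the lid's hinge line, at its middle, 66 mm above the bench; the line runs along the box's y. When the lid is shut the grip point is 185 mm from it to the front and 6 mm above it
- catch (a joint): travel of the catch knob (m): 0 at the start, 0.025 at its stop. It slides along the box's +y (away from the tab) with about 1.5 to 3 N, has no spring and stays where it is left. Pushed to its stop it draws the bolt inside back, if that is caught, and the bolt stays back. The knob tells nothing about whether the bolt is caught
- catch_knob (a point): middle of the catch knob: an upright steel block 16 mm wide (box y), 18 mm deep, 32 mm high that stands on the ledge; the point is at half its height, 61 mm above the bench, 22 mm in front of the box's front face and 75 mm to the +y side of the tab's middle at the start
- plug: small round black rubber plug, 28 mm across, 14 mm thick, lying among the heel blocks; not a heel block
- strip: straight black rubber bar, 60 x 16 x 14 mm (long side along its x), lying among the heel blocks; not a heel block
- brush: brush lying near the robot
- tin: closed tin, 80 mm across, 110 mm tall, standing beyond the dish
- jar: closed jar, 60 mm across, 80 mm tall, standing beyond the dish

How it is judged (in metres and radians):
On the way, in this order (a step that is already met when the one before it is completed fails the run):
1. exactly three heel blocks lie in the dish and the fourth is outside it (((horizontal distance between each of heel0, heel1, heel2 and dish below 0.068 m and height (world z) of each of heel0, heel1, heel2 below 0.035 m and linear speed of each of heel0, heel1, heel2 below 0.03 m/s and horizontal distance between heel3 and dish above 0.09 m) or (horizontal distance between each of heel0, heel1, heel3 and dish below 0.068 m and height (world z) of each of heel0, heel1, heel3 below 0.035 m and linear speed of each of heel0, heel1, heel3 below 0.03 m/s and horizontal distance between heel2 and dish above 0.09 m) or (horizontal distance between each of heel0, heel2, heel3 and dish below 0.068 m and height (world z) of each of heel0, heel2, heel3 below 0.035 m and linear speed of each of heel0, heel2, heel3 below 0.03 m/s and horizontal distance between heel1 and dish above 0.09 m) or (horizontal distance between heel0 and dish above 0.09 m and horizontal distance between each of heel1, heel2, heel3 and dish below 0.068 m and height (world z) of each of heel1, heel2, heel3 below 0.035 m and linear speed of each of heel1, heel2, heel3 below 0.03 m/s))), for 0.2 s.
2. the lid is tugged up (0.02 rad or more) by the fingers with the catch knob still at its start (within 4 mm) (value of joint lid above 0.02 rad and value of joint catch below 0.004 m and contact force between the fingers and lid above 0.3 N), for 0.1 s.
At the end, for the whole second after the job is handed in: three heel blocks rest in the dish (within 68 mm of its centre, at most 35 mm up) and the fourth is more than 90 mm from its centre; the lid stands at 0.72 rad (41 degrees) or more, still, held by the fingers (((horizontal distance between each of heel0, heel1, heel2 and dish below 0.068 m and height (world z) of each of heel0, heel1, heel2 below 0.035 m and linear speed of each of heel0, heel1, heel2 below 0.03 m/s and horizontal distance between heel3 and dish above 0.09 m) or (horizontal distance between each of heel0, heel1, heel3 and dish below 0.068 m and height (world z) of each of heel0, heel1, heel3 below 0.035 m and linear speed of each of heel0, heel1, heel3 below 0.03 m/s and horizontal distance between heel2 and dish above 0.09 m) or (horizontal distance between each of heel0, heel2, heel3 and dish below 0.068 m and height (world z) of each of heel0, heel2, heel3 below 0.035 m and linear speed of each of heel0, heel2, heel3 below 0.03 m/s and horizontal distance between heel1 and dish above 0.09 m) or (horizontal distance between heel0 and dish above 0.09 m and horizontal distance between each of heel1, heel2, heel3 and dish below 0.068 m and height (world z) of each of heel1, heel2, heel3 below 0.035 m and linear speed of each of heel1, heel2, heel3 below 0.03 m/s)) and value of joint lid above 0.72 rad and velocity of joint lid between -0.05 and 0.05 rad/s and contact force between the fingers and lid above 0.3 N); the arm keeps its last pose, push and grip.
It fails at once if a bystander is moved more than 40 mm (distance of any of plug, strip, brush, tin, jar from where it was at the start of the episode above 0.04 m).
It also fails if it takes over 72 s, if anything falls off the work surface, if the arm or the gripper's body presses on something with over 40 N, if the wrist force passes 120 N, or if a joint passes its speed limit or range.

ROBOT

A 7-joint arm with a two-finger parallel gripper is mounted at the origin on the work surface. World frame = base frame: x ahead of the robot, y to its left, z up, the work surface at z = 0. Lengths are in mm, angles in rad, forces in N, time in s.
With the tool pointing down it reaches from about 425 to 875 mm from the base axis. Payload 4.7 kg.
Tool frame: the origin (TCP) lies midway between the tips of the shut fingers; the grasp point (between the pads) lies 19 mm behind it; z points along the fingers, y is the line along which they close (so a half turn about z gives the same grasp; the last joint's range is limited). The gripper opens to 85 mm and grips with 20 to 120 N. Pads are 22 mm wide; open, the fingers measure 114 mm over their backs; the gripper's body (76 mm by 85 mm) begins 54 mm behind the grasp point. The pads swing forward as they close: fully open they stand 13 mm farther back than shut.
Start: joints at [1.204, 0.321, -0.07, 1.45, 0.023, 1.371, -0.057], TCP at [241.563, -603.469, 203.249] pointing down, gripper open.
Joint ranges: [-2.86, 2.86], [-0.3, 2.09], [-1.38, 1.24], [0.06, 2.45], [-1.56, 4.7], [0.09, 2.05], [-2.69, 2.69]. Speed limits (rad/s): [2.57, 2.57, 3.14, 3.14, 3.14, 3.14, 3.14].

INTERFACE

Orientations are given as a unit quaternion [x, y, z, w].
In Python, from station import status, eyes, robot gives the robot as it stands.
- The arm moves only by the shell command python3 -m crank FILE [OPENING] [FORCE], which reads ROWS from the file FILE. ROWS is a JSON object whose key "ticks" holds a list of rows, 1 to 20 of them, each of 6 numbers: dx, dy, dz in parts of the range, where 1.0 means 1000 mm, then a rotation vector rx, ry, rz in fractions of the full range, 1 being 4 rad; each row is the pose to reach, as a shift and turn from the pose commanded when the command began, along the tool's axes at that moment; what a row does not reach only later rows make up. A row lasts 1/10 s, in which the tool goes at most 50 mm and 0.15 rad, less where a joint would pass 70% of its speed; a pose out of reach is approached as far as the arm can. OPENING is the finger opening in mm, set as the command begins (- or left out keeps the last). The fingers move at their own pace and stop on an object; FORCE is the grip in N (left out, the last holds). Time passes only in rows, so rows that do not move let the fingers close. It prints the time, the measured TCP pose, the force, the opening and the grip force at its end. Input that does not fit is refused with a message, and nothing moves.
- status.get_state(): the state, without advancing time (a new reading comes with each control period).
- eyes.capture(name): name is "side" or "top"; returns the picture (384x512x3 uint8, blue, green, red); there is no depth.
- eyes.camera_info(name): a dict with "fx", "fy", "cx", "cy" (pixels), "R" (3x3) and "t" (3): a world point X has camera coordinates R X + t. Camera axes: x right, y down, z forward; pixel columns grow to the right and rows downward; lengths in mm; the calibration is good to about 2 mm. A picture is of the moment at which its call begins. camera_info takes no time and is no camera call.
- robot.job_done(): hands the job in; it is judged then, once.
The state is a dict: "t": time; "q": joint angles; "joint_vel": joint speeds; "joint_torque": joint torques, N m; "position": TCP position; "ee_rot": TCP orientation; "force": force on the tool from outside, world axes, zero at the start; "moment": the same for the moment, N m; "opening": finger opening in mm; "finger_force": force on a finger pad.
Only numpy, scipy, OpenCV 4.12 (cv2) and the standard library are available. Lean on these libraries where they do the work, as an engineer would, in place of code of your own. Each camera call takes 0.05 s, during which the arm holds its last target. There are 200 camera calls.

## Working session

There is one attempt and no reset: what is moved stays moved. The work goes in short steps, Python scripts to look and compute and a shell command to move; the robot and the scene stay as the last step left them, time stands still between calls to the robot, and variables do not carry over. Pictures are saved under pics/ and viewed, at most 10 in all, crops included, and the job is handed in when it is done.

```bash
ls; mkdir -p pics
python3 - <<'E'
from station import status, eyes, robot
import cv2
for n in("top","side"):
    cv2.imwrite(f"pics/{n}0.png",eyes.capture(n)); print(n,eyes.camera_info(n))
print(status.get_state())
E
```

```text
pics
top {'fx': 353.93621540511936, 'fy': 353.93621540511936, 'cx': 254.74760598316703, 'cy': 191.08858024069704, 'R': array([[ 0.01465101, -0.99977506,  0.0153353 ],
       [-0.98547112, -0.01703344, -0.16898678],
       [ 0.16920998, -0.01263666, -0.98549901]]), 't': array([-38.54444728, 600.14847999, 793.62418661])}
side {'fx': 485.91142306100835, 'fy': 485.91142306100835, 'cx': 254.17145688107522, 'cy': 190.99203788106072, 'R': array([[-0.80497175, -0.59330883,  0.00226097],
       [-0.36767684,  0.49584748, -0.78673313],
       [ 0.46565462, -0.63412925, -0.61728914]]), 't': array([ 468.04288498,  271.95246139, 1246.15686183])}
{'t': 0.1, 'q': array([ 1.20406628,  0.3217223 , -0.07008183,  1.45158844,  0.02261932,
        1.37081149, -0.05687969]), 'joint_vel': array([-0.0011279 , -0.00084782, -0.00050317, -0.00275868, -0.00126132,
        0.00116525,  0.00013611]), 'joint_torque': array([-1.59965784e-04, -4.94879186e+01, -3.83988675e-01, -3.15210950e+01,
        1.28666998e-02,  7.40824820e-03,  5.28157307e-05]), 'position': array([ 241.33889933, -602.94373572,  202.23237903]), 'ee_rot': array([ 9.81920660e-01,  1.89290937e-01, -2.21552702e-04, -8.42848820e-04]), 'force': array([ 0.41344539, -0.40142274, -0.30306534]), 'moment': array([-0.03424748,  0.04322898, -0.02662619]), 'finger_force': 0.0, 'opening': 85.49984506740962}
```

View pics/top0.png

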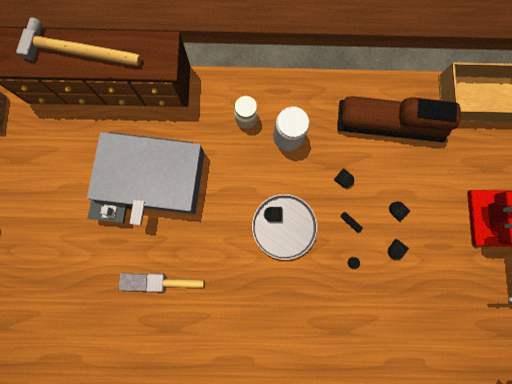

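View pics/side0.png

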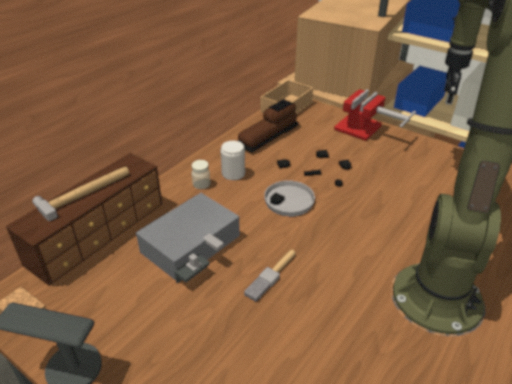

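The top view shows the dish at about (285,227) with one block in it, loose heels near (345,178), (399,211) and (398,250), the strip at (352,222) and the plug at (354,263). The box tab is at about (137,212) and the knob at (108,211). Next I'll enlarge both areas.

```bash
cat > h.py <<'E'
import numpy as np, cv2
from station import status, eyes, robot
from scipy.spatial.transform import Rotation as Ro
def w(n,u,v,z):
    c=eyes.camera_info(n);R=np.array(c["R"]);t=np.array(c["t"])
    d=R.T@[(u-c["cx"])/c["fx"],(v-c["cy"])/c["fy"],1];o=-R.T@t
    return o+d*(z-o[2])/d[2]
def px(n,X):
    c=eyes.camera_info(n);p=np.array(c["R"])@np.array(X)+c["t"]
    return np.array([c["fx"]*p[0]/p[2]+c["cx"],c["fy"]*p[1]/p[2]+c["cy"]])
def to(target,yaw=None):
    """shift in tool axes to reach world target TCP; yaw=world angle of tool y (mod pi), tool down"""
    s=status.get_state();R=Ro.from_quat(s["ee_rot"])
    d=R.inv().apply(np.array(target)-s["position"])
    out=d.round(1)
    if yaw is not None:
        best=None
        for y in(yaw,yaw+np.pi):
            T=Ro.from_matrix(np.array([[np.sin(y),np.cos(y),0],[-np.cos(y),np.sin(y),0],[0,0,-1]]).T.reshape(3,3).T)
            r=(R.inv()*T).as_rotvec()
            if best is None or np.linalg.norm(r)<np.linalg.norm(best): best=r
        out=(out,best.round(3))
    return out
E
python3 - <<'E'
from h import *
im=cv2.imread("pics/top0.png")
a=cv2.resize(im[165:275,245:415],None,fx=4.6,fy=4.6,interpolation=cv2.INTER_CUBIC)
b=cv2.resize(im[125:235,80:215],None,fx=5,fy=5,interpolation=cv2.INTER_CUBIC)
cv2.imwrite("pics/a.png",a);cv2.imwrite("pics/b.png",b)
m=(im.max(2)<50).astype(np.uint8);m[:, :250]=0;m[:165]=0;m[280:]=0;m[:,420:]=0
cs,_=cv2.findContours(m,cv2.RETR_EXTERNAL,cv2.CHAIN_APPROX_NONE)
for c in cs:
    if cv2.contourArea(c)<40: continue
    M=cv2.moments(c);u,v=M["m10"]/M["m00"],M["m01"]/M["m00"]
    P=np.array([w("top",*p[0],7)[:2] for p in c],np.float32)
    print(round(u,1),round(v,1),cv2.contourArea(c),w("top",u,v,7).round(1),cv2.minAreaRect(P))
print(w("top",285,227,22))
E
```

```text
353.5 262.5 82.0 [ 435.6 -273.2    7. ] ((435.66961669921875, -273.15826416015625), (21.545225143432617, 27.077150344848633), 0.8033195734024048)
396.9 249.7 229.0 [ 468.2 -381.3    7. ] ((466.8019714355469, -380.19915771484375), (37.60285568237305, 44.58951950073242), 51.06117630004883)
351.3 222.0 126.0 [ 534.5 -270.8    7. ] ((534.629150390625, -270.3251953125), (58.85139465332031, 15.946516036987305), 47.46282958984375)
273.3 213.8 189.0 [551.8 -76.5   7. ] ((552.544189453125, -75.85848999023438), (32.495174407958984, 40.08186721801758), 0.9173790216445923)
398.4 210.1 214.0 [ 566.1 -390.5    7. ] ((567.1087646484375, -388.82220458984375), (43.062740325927734, 36.97382354736328), 43.79316329956055)
344.5 178.5 198.0 [ 644.6 -256.9    7. ] ((643.4973754882812, -257.35101318359375), (41.54868698120117, 37.763771057128906), 48.6655387878418)
[ 518.38047448 -104.22685406   22.        ]
```

View pics/a.png

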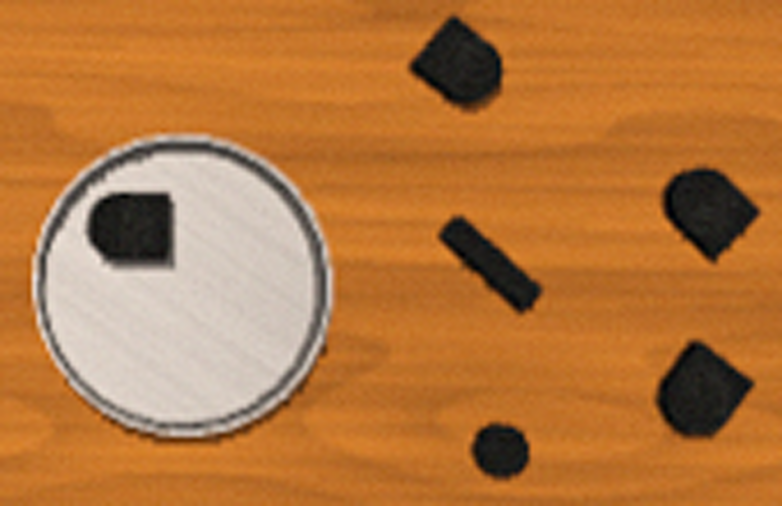

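View pics/b.png

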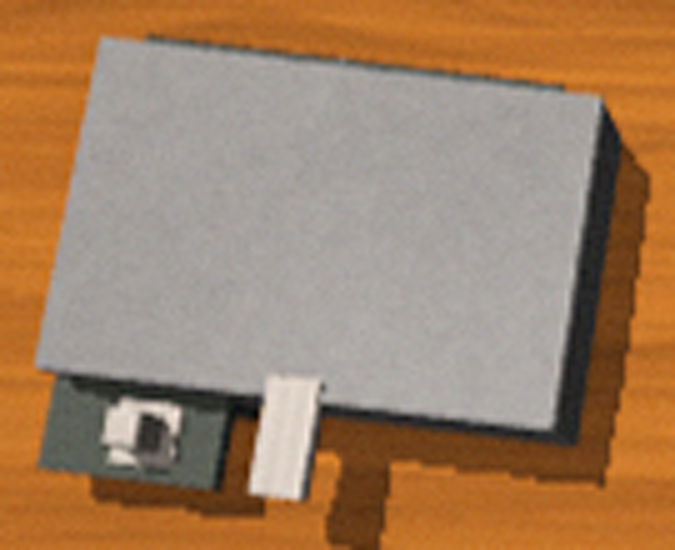

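The enlarged crops give the poses: the heels' square ends and round ends are clear, and heel0 sits upper-left in the dish. I can also read the box lid corners and tab corners off the second crop. Next step is to compute poses and the first grasp.

Run:
```python
from h import *
f=lambda U,V,z:w("top",(U+.5)/5-.5+80,(V+.5)/5-.5+125,z)
L=np.array([f(*p,76) for p in[(100,37),(603,95),(556,432),(36,370)]])[:, :2]  # +x+y, +x-y, -x-y, -x+y
y=(L[0]-L[1]+L[3]-L[2]);x=(L[0]-L[3]+L[1]-L[2])
print("lens",np.linalg.norm(y)/2,np.linalg.norm(x)/2,"yaw",np.degrees([np.arctan2(x[1],x[0]),np.arctan2(-y[0],y[1])]))
c=L.mean(0);yaw=np.arctan2(-y[0],y[1]);ex=np.array([np.cos(yaw),np.sin(yaw)]);ey=np.array([-ex[1],ex[0]])
T=np.array([f(*p,78) for p in[(248,492),(303,500)]])[:,:2].mean(0)
tab=c-ex*105; print("c",c,"tab",tab,"tab from corners",T+ex*20,"knob",c-ex*102+ey*75,"hinge",c+ex*80,yaw)
g=lambda U,V,z:w("top",(U+.5)/4.6-.5+245,(V+.5)/4.6-.5+165,z)[:2]
print("dish",g(182,285.5,22),"knob px",f(152,408,77))
r=np.radians
print("A",to([640+3,-257+3,150],r(138)))
```

```text
lens 240.11871696204116 160.81684917782945 yaw [-5.35401167 -5.7998537 ]
c [640.08305603 228.97617657] tab [535.62055451 239.58682104] tab from corners [536.2094986  239.95466133] knob [546.18422918 313.89973229] hinge [719.67353338 220.89187602] -0.10122654321485561
dish [ 519.14009455 -102.21432797] knob px [555.5814824  301.26485192  77.        ]Traceback (most recent call last):
  File "<stdin>", line 12, in <module>
  File "h.py", line 19, in to
    T=Ro.from_matrix(np.array([[np.sin(y),np.cos(y),0],[-np.cos(y),np.sin(y),0],[0,0,-1]]).T.reshape(3,3).T)
  File "scipy/spatial/transform/_rotation.pyx", line 1143, in scipy.spatial.transform._rotation.Rotation.from_matrix
ValueError: Non-positive determinant (left-handed or null coordinate frame) in rotation matrix 0: [[ 0.66913061 -0.74314483  0.        ]
 [ 0.74314483  0.66913061  0.        ]
 [ 0.          0.         -1.        ]].
```

```bash
python3 - <<'E'
s=open('h.py').read()
i=s.index("            T=");j=s.index("            r=")
s=s[:i]+"            c,n=np.cos(y),np.sin(y);T=Ro.from_matrix([[-n,c,0],[c,n,0],[0,0,-1]])\n"+s[j:]
open('h.py','w').write(s)
E
python3 -c "
from h import *
print(to([646,-254.5,100],np.radians(138)))"
```

```text
(array([ 505.2, -172.9,  102.5]), array([-0.002, -0.   , -0.457]))
```

Careful with the scale: shifts go in shares of 1000 mm and turns go in shares of 4 rad. That gives: 505 mm / 1000 = 0.505, 100 mm / 1000 = 0.1, -0.457 rad / 4 = -0.1143.

```bash
echo '{"ticks":[[0.045, -0.015, 0.008, 0, 0, -0.01], [0.09, -0.031, 0.018, 0, 0, -0.02], [0.135, -0.046, 0.028, 0, 0, -0.03], [0.18, -0.062, 0.037, 0, 0, -0.04], [0.225, -0.077, 0.046, 0, 0, -0.05], [0.27, -0.092, 0.055, 0, 0, -0.0625], [0.315, -0.108, 0.064, 0, 0, -0.075], [0.36, -0.123, 0.073, 0, 0, -0.085], [0.405, -0.139, 0.082, 0, 0, -0.095], [0.45, -0.154, 0.092, 0, 0, -0.105], [0.49, -0.168, 0.1, -0.0005, 0, -0.1143], [0.505, -0.173, 0.102, -0.0005, 0, -0.1143], [0.505, -0.173, 0.102, -0.0005, 0, -0.1143], [0.505, -0.173, 0.102, -0.0005, 0, -0.1143]]}' > rows.txt && python3 -m crank rows.txt 60 60; python3 -c "
from h import *
print(to([646,-254.5,-1],np.radians(138)))"
```

```text
t: 1.5
position: [645.0, -256.7, 100.8]
ee_rot: [0.914, 0.406, -0.001, 0.001]
force: [-0.8, -1.5, -0.1]
opening: 59.9
finger_force: 0.0
(array([  2.5,  -0.9, 101.8]), array([ 0.002,  0.002, -0.001]))
```

In the tool's units: 101 mm / 1000 = 0.101, 100 mm / 1000 = 0.1.

```bash
echo '{"ticks":[[0.0025, -0.001, 0.035, 0, 0, 0], [0.0025, -0.001, 0.065, 0, 0, 0], [0.0025, -0.001, 0.085, 0, 0, 0], [0.0025, -0.001, 0.095, 0, 0, 0], [0.0025, -0.001, 0.1, 0, 0, 0], [0.0025, -0.001, 0.101, 0, 0, 0], [0.0025, -0.001, 0.101, 0, 0, 0]]}' > rows.txt && python3 -m crank rows.txt && echo '{"ticks":[[0, 0, 0, 0, 0, 0], [0, 0, 0, 0, 0, 0], [0, 0, 0, 0, 0, 0], [0, 0, 0, 0, 0, 0], [0, 0, 0, 0, 0, 0]]}' > rows.txt && python3 -m crank rows.txt 20 60
```

```text
t: 2.2
position: [647.7, -253.7, 1.6]
ee_rot: [0.914, 0.406, 0.001, 0.002]
force: [0.5, -0.7, -0.3]
opening: 60.3
finger_force: 0.0
t: 2.7
position: [647.2, -252.8, 0.2]
ee_rot: [0.914, 0.407, 0.0, 0.001]
force: [0.5, 0.6, -0.7]
opening: 20.0
finger_force: 0.0
```

Run:
```python
from h import *
a=eyes.capture("top")[130:240,290:430];b=eyes.capture("side")[110:220,230:370]
cv2.imwrite("pics/c.png",np.vstack([cv2.resize(i,(700,300) if 0 else (380,298),interpolation=cv2.INTER_CUBIC) for i in(a,b)]))
print(status.get_state()["opening"],status.get_state()["finger_force"])
```

```text
20.24536322861765 0.0
```

View pics/c.png

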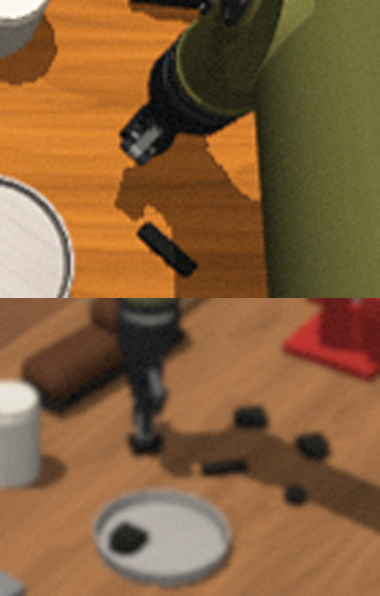

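The view is blocked from above. The side view shows the block still at about (283,163), unmoved, so the fingertips probably closed above it. I'll reopen and probe lower while watching the force.

In the tool's units: 4 mm / 1000 = 0.004, 2 mm / 1000 = 0.002.

```bash
echo '{"ticks":[[0, 0, 0, 0, 0, 0], [0, 0, 0, 0, 0, 0], [0, 0, 0, 0, 0, 0], [0, 0, 0.002, 0, 0, 0], [0, 0, 0.004, 0, 0, 0], [0, 0, 0.004, 0, 0, 0]]}' > rows.txt && python3 -m crank rows.txt 52; echo '{"ticks":[[0, 0, 0.003, 0, 0, 0], [0, 0, 0.003, 0, 0, 0], [0, 0, 0.003, 0, 0, 0]]}' > rows.txt && python3 -m crank rows.txt
```

```text
t: 3.4
position: [646.8, -252.7, -4.4]
ee_rot: [0.914, 0.407, -0.0, 0.001]
force: [-0.1, -0.4, -0.1]
opening: 52.5
finger_force: 0.0
t: 3.7
position: [647.0, -252.8, -6.9]
ee_rot: [0.914, 0.407, 0.0, 0.001]
force: [-0.1, 0.0, -0.4]
opening: 52.0
finger_force: 0.0
```

```bash
echo '{"ticks":[[0, 0, 0, 0, 0, 0], [0, 0, 0, 0, 0, 0], [0, 0, 0, 0, 0, 0], [0, 0, 0, 0, 0, 0]]}' > rows.txt && python3 -m crank rows.txt 25 60
```

```text
t: 4.1
position: [647.2, -252.8, -6.7]
ee_rot: [0.914, 0.407, 0.0, 0.001]
force: [-0.0, 1.0, 0.4]
opening: 25.0
finger_force: 0.0
```

In the tool's units: -70 mm / 1000 = -0.07, -30 mm / 1000 = -0.03.

```bash
echo '{"ticks":[[0, 0, -0.03, 0, 0, 0], [0, 0, -0.07, 0, 0, 0], [0, 0, -0.07, 0, 0, 0]]}' > rows.txt && python3 -m crank rows.txt 52
python3 - <<'E'
from h import *
s=eyes.capture("side");t=eyes.capture("top")
a=t[130:230,290:420];b=s[100:200,230:360]
cv2.imwrite("pics/d.png",np.hstack([cv2.resize(i,(400,308),interpolation=cv2.INTER_CUBIC) for i in(a,b)]))
p=status.get_state()["position"];print(p,px("top",p),px("side",p),px("side",[644,-257,14]),px("side",[644,-257,0]))
for z in (0,14): print(z,w("side",283.5,163.5,z),w("top",344.5,178.5,z))
E
```

```text
t: 4.4
position: [651.4, -253.9, 70.1]
ee_rot: [0.914, 0.407, 0.004, 0.005]
force: [0.3, -0.2, 0.9]
opening: 52.2
finger_force: 0.0
[ 648.1051124  -253.00809173   64.9224704 ] [349.22697439 172.09932435] [282.3057072  149.37961383] [283.36359097 161.4783024 ] [283.20697356 164.75915906]
0 [ 6.47464623e+02 -2.64057060e+02  1.13686838e-13] [ 646.17987078 -258.94213728    0.        ]
14 [ 636.75949518 -246.99239746   14.        ] [ 643.19538692 -255.13135096   14.        ]
```

View pics/d.png

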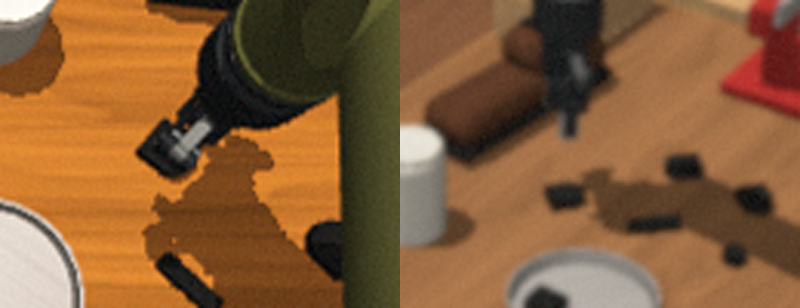

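The side view shows the fingertip at about (285,144), roughly 20 mm above where the reported TCP projects, and the block is untouched at (283,163). So the real tips sit higher than the reported z, and I'll probe down by force.

In the tool's units: 76 mm / 1000 = 0.076, 73 mm / 1000 = 0.073.

```bash
python3 -c "
from h import *
print(px('side',[241.3,-602.9,202.2]),px('side',[241.3,-602.9,222.2]),to([646,-255,-7]))"
echo '{"ticks":[[0, 0, 0.04, 0, 0, 0], [0, 0, 0.06, 0, 0, 0], [0, 0, 0.07, 0, 0, 0], [0, 0, 0.073, 0, 0, 0], [0, 0, 0.076, 0, 0, 0], [0, 0, 0.076, 0, 0, 0]]}' > rows.txt && python3 -m crank rows.txt 52; echo '{"ticks":[[0, 0, 0.002, 0, 0, 0], [0, 0, 0.002, 0, 0, 0]]}' > rows.txt && python3 -m crank rows.txt
```

```text
[444.19362922 108.36651405] [445.67020413 102.96284227] [-2.9 -0.6 71.9]
t: 5.1
position: [647.8, -253.0, -12.1]
ee_rot: [0.914, 0.407, 0.001, 0.001]
force: [0.1, 0.5, 1.0]
opening: 51.7
finger_force: 0.0
t: 5.3
position: [647.6, -253.0, -14.1]
ee_rot: [0.914, 0.407, 0.001, 0.001]
force: [0.3, 0.2, -0.3]
opening: 52.1
finger_force: 0.0
```

In the tool's units: 2 mm / 1000 = 0.002.

```bash
for i in 1 2; do echo '{"ticks":[[0, 0, 0.002, 0, 0, 0], [0, 0, 0.002, 0, 0, 0]]}' > rows.txt && python3 -m crank rows.txt ; done
```

```text
t: 5.5
position: [647.1, -252.8, -16.8]
ee_rot: [0.914, 0.407, 0.0, 0.001]
force: [-0.7, 1.0, 0.9]
opening: 52.2
finger_force: 0.0
t: 5.7
position: [646.9, -252.8, -19.1]
ee_rot: [0.914, 0.407, 0.0, 0.001]
force: [-0.1, 0.1, -0.1]
opening: 51.6
finger_force: 0.0
```

```bash
echo '{"ticks":[[0, 0, 0, 0, 0, 0], [0, 0, 0, 0, 0, 0], [0, 0, 0, 0, 0, 0], [0, 0, 0, 0, 0, 0]]}' > rows.txt && python3 -m crank rows.txt 25 60
```

```text
t: 6.1
position: [647.5, -252.9, -18.4]
ee_rot: [0.914, 0.407, 0.0, 0.001]
force: [0.1, -0.1, 2.1]
opening: 33.3
finger_force: 59.8
```

Gripped at 33 mm, so the real tips lie about 22 mm above the reported z. Lift, then on to the dish.

In the tool's units: -70 mm / 1000 = -0.07, -50 mm / 1000 = -0.05.

```bash
echo '{"ticks":[[0, 0, -0.02, 0, 0, 0], [0, 0, -0.05, 0, 0, 0], [0, 0, -0.07, 0, 0, 0], [0, 0, -0.07, 0, 0, 0]]}' > rows.txt && python3 -m crank rows.txt; python3 -c "
from h import *
print(to([534,-140,50],np.radians(22)))"
```

```text
t: 6.5
position: [649.5, -253.4, 54.8]
ee_rot: [0.914, 0.407, 0.002, 0.003]
force: [1.1, -0.2, -0.3]
opening: 33.2
finger_force: 59.6
(array([   7. , -161.7,    3.6]), array([ 0.008,  0.003, -1.117]))
```

In the tool's units: -162 mm / 1000 = -0.162, -140 mm / 1000 = -0.14, -1.117 rad / 4 = -0.2793.

```bash
echo '{"ticks":[[0, -0.03, 0, 0, 0, -0.035], [0.002, -0.06, 0, 0, 0, -0.07], [0.003, -0.09, 0, 0, 0, -0.105], [0.005, -0.115, 0, 0, 0, -0.14], [0.006, -0.14, 0, 0, 0, -0.175], [0.007, -0.155, 0, 0, 0, -0.21], [0.007, -0.161, 0, 0, 0, -0.245], [0.007, -0.162, 0, 0, 0, -0.2775], [0.007, -0.162, 0, 0.002, 0.0008, -0.2793], [0.007, -0.162, 0, 0.002, 0.0008, -0.2793], [0.007, -0.162, 0, 0.002, 0.0008, -0.2793]]}' > rows.txt && python3 -m crank rows.txt; python3 -c "
from h import *
print(to([534,-140,-12],np.radians(22)))"
```

```text
t: 7.6
position: [531.2, -139.3, 50.4]
ee_rot: [0.56, 0.828, -0.001, -0.003]
force: [0.6, 0.5, -0.3]
opening: 33.6
finger_force: 59.7
(array([-2. ,  2.6, 62.4]), array([-0.005, -0.005, -0.003]))
```

In the tool's units: 62 mm / 1000 = 0.062, 59 mm / 1000 = 0.059.

```bash
echo '{"ticks":[[-0.002, 0.002, 0.03, 0, 0, 0], [-0.002, 0.002, 0.05, 0, 0, 0], [-0.002, 0.002, 0.059, 0, 0, 0], [-0.002, 0.002, 0.062, 0, 0, 0], [-0.002, 0.002, 0.062, 0, 0, 0]]}' > rows.txt && python3 -m crank rows.txt && echo '{"ticks":[[0, 0, 0, 0, 0, 0], [0, 0, 0, 0, 0, 0]]}' > rows.txt && python3 -m crank rows.txt 46; echo '{"ticks":[[0, 0, -0.03, 0, 0, 0], [0, 0, -0.065, 0, 0, 0], [0, 0, -0.08, 0, 0, 0], [0, 0, -0.08, 0, 0, 0]]}' > rows.txt && python3 -m crank rows.txt; python3 -c "
from h import *
print(to([469,-382,60],np.radians(51)))"
```

```text
t: 8.1
position: [533.9, -140.0, -11.0]
ee_rot: [0.559, 0.829, -0.001, -0.003]
force: [0.1, -0.3, 0.1]
opening: 33.5
finger_force: 59.7
t: 8.3
position: [534.6, -140.3, -10.0]
ee_rot: [0.559, 0.829, -0.0, -0.002]
force: [-0.2, -0.3, -0.2]
opening: 46.3
finger_force: 0.0
t: 8.7
position: [536.4, -141.0, 71.8]
ee_rot: [0.559, 0.829, -0.0, -0.0]
force: [0.7, 0.8, -0.4]
opening: 45.7
finger_force: 0.0
(array([-198.3, -152.7,   11.9]), array([-0.   , -0.   , -0.506]))
```

In the tool's units: -198 mm / 1000 = -0.198, -190 mm / 1000 = -0.19, -0.506 rad / 4 = -0.1265.

```bash
echo '{"ticks":[[-0.032, -0.025, 0.002, 0, 0, -0.025], [-0.064, -0.049, 0.004, 0, 0, -0.05], [-0.096, -0.074, 0.006, 0, 0, -0.075], [-0.128, -0.098, 0.008, 0, 0, -0.1], [-0.16, -0.123, 0.01, 0, 0, -0.125], [-0.19, -0.147, 0.012, 0, 0, -0.1265], [-0.198, -0.153, 0.012, 0, 0, -0.1265], [-0.198, -0.153, 0.012, 0, 0, -0.1265], [-0.198, -0.153, 0.012, 0, 0, -0.1265]]}' > rows.txt && python3 -m crank rows.txt 54; python3 -c "
from h import *
print(to([469.5,-382.5,-19],np.radians(51)))"
```

```text
t: 9.6
position: [466.6, -379.2, 55.8]
ee_rot: [0.333, 0.943, 0.001, -0.004]
force: [-0.5, -0.1, -0.1]
opening: 53.6
finger_force: 0.0
(array([-4.9, -0.7, 74.7]), array([-0.001, -0.008,  0.001]))
```

In the tool's units: 77 mm / 1000 = 0.077, 76 mm / 1000 = 0.076.

```bash
echo '{"ticks":[[-0.004, 0, 0.035, 0, 0, 0], [-0.004, 0, 0.06, 0, 0, 0], [-0.004, 0, 0.071, 0, 0, 0], [-0.004, 0, 0.076, 0, 0, 0], [-0.004, 0, 0.077, 0, 0, 0], [-0.004, 0, 0.077, 0, 0, 0]]}' > rows.txt && python3 -m crank rows.txt && echo '{"ticks":[[0, 0, 0, 0, 0, 0], [0, 0, 0, 0, 0, 0], [0, 0, 0, 0, 0, 0], [0, 0, 0, 0, 0, 0]]}' > rows.txt && python3 -m crank rows.txt 25 60
```

```text
t: 10.2
position: [470.0, -383.6, -19.2]
ee_rot: [0.334, 0.943, -0.0, -0.002]
force: [0.6, -0.7, 0.8]
opening: 53.9
finger_force: 0.0
t: 10.6
position: [470.0, -384.2, -18.7]
ee_rot: [0.334, 0.943, -0.0, -0.002]
force: [-1.1, 1.3, 5.6]
opening: 33.6
finger_force: 59.9
```

In the tool's units: -75 mm / 1000 = -0.075, -50 mm / 1000 = -0.05.

```bash
echo '{"ticks":[[0, 0, -0.02, 0, 0, 0], [0, 0, -0.05, 0, 0, 0], [0, 0, -0.075, 0, 0, 0], [0, 0, -0.075, 0, 0, 0]]}' > rows.txt && python3 -m crank rows.txt; python3 -c "
from h import *
print(to([483,-97,55],np.radians(82)))"
```

```text
t: 11.0
position: [472.0, -385.6, 59.0]
ee_rot: [0.334, 0.943, -0.001, 0.0]
force: [0.4, -0.7, 0.6]
opening: 33.6
finger_force: 59.7
(array([173.2, 231.1,   3.2]), array([-0.003,  0.001, -0.541]))
```

In the tool's units: 231 mm / 1000 = 0.231, 221 mm / 1000 = 0.221, -0.541 rad / 4 = -0.1353.

```bash
echo '{"ticks":[[0.029, 0.038, 0, 0, 0, -0.0225], [0.058, 0.077, 0, 0, 0, -0.045], [0.087, 0.115, 0, 0, 0, -0.0675], [0.116, 0.154, 0, 0, 0, -0.09], [0.144, 0.193, 0, 0, 0, -0.1125], [0.166, 0.221, 0, 0, 0, -0.13], [0.173, 0.231, 0, 0, 0, -0.1353], [0.173, 0.231, 0, 0, 0, -0.1353], [0.173, 0.231, 0, 0, 0, -0.1353]]}' > rows.txt && python3 -m crank rows.txt; python3 -c "
from h import *
print(to([483,-97,-12],np.radians(82)))"
```

```text
t: 11.9
position: [480.2, -96.9, 55.0]
ee_rot: [0.071, 0.997, 0.001, -0.003]
force: [-0.1, -1.1, -0.4]
opening: 33.3
finger_force: 59.7
(array([-3.2,  0.3, 67. ]), array([ 0.001, -0.006, -0.002]))
```

In the tool's units: 67 mm / 1000 = 0.067, 64 mm / 1000 = 0.064.

```bash
echo '{"ticks":[[-0.002, 0, 0.03, 0, 0, 0], [-0.002, 0, 0.053, 0, 0, 0], [-0.002, 0, 0.064, 0, 0, 0], [-0.002, 0, 0.067, 0, 0, 0], [-0.002, 0, 0.067, 0, 0, 0]]}' > rows.txt && python3 -m crank rows.txt && echo '{"ticks":[[0, 0, 0, 0, 0, 0], [0, 0, 0, 0, 0, 0]]}' > rows.txt && python3 -m crank rows.txt 46; echo '{"ticks":[[0, 0, -0.03, 0, 0, 0], [0, 0, -0.07, 0, 0, 0], [0, 0, -0.12, 0, 0, 0], [0, 0, -0.15, 0, 0, 0], [0, 0, -0.15, 0, 0, 0]]}' > rows.txt && python3 -m crank rows.txt;  python3 -c "
from h import *
print(to([535.6,239.6,130],np.radians(90-5.8)),'side way',to([400,150,130],np.radians(90-5.8)))
b=eyes.capture('side');t=eyes.capture('top')
m=[cv2.resize(i,(390,300),interpolation=cv2.INTER_CUBIC) for i in(t[160:290,240:409],b[130:260,230:399])]
cv2.imwrite('pics/e.png',np.hstack(m))"
```

```text
t: 12.4
position: [482.1, -96.2, -11.7]
ee_rot: [0.071, 0.998, 0.001, -0.003]
force: [-0.2, 0.5, -0.1]
opening: 33.6
finger_force: 59.8
t: 12.6
position: [482.9, -95.8, -10.7]
ee_rot: [0.07, 0.998, 0.001, -0.002]
force: [-0.6, -1.0, 0.5]
opening: 46.3
finger_force: 0.0
t: 13.1
position: [486.7, -96.5, 143.8]
ee_rot: [0.07, 0.998, -0.001, 0.002]
force: [-0.3, 0.0, 0.2]
opening: 46.0
finger_force: 0.0
(array([ -1.6, 339.6,  13.1]), array([-0.002,  0.004, -0.039])) side way (array([120.2, 232. ,  12.8]), array([-0.002,  0.004, -0.039]))
```

View pics/e.png

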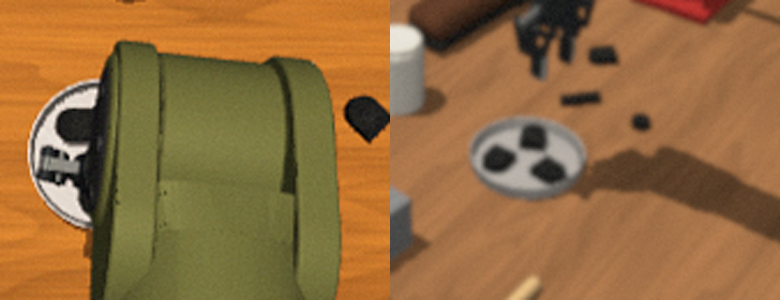

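Side view shows three blocks flat in the dish, at about (498,160), (534,137) and (549,172) in the crop. Bystanders look undisturbed. On to the tab.

In the tool's units: 340 mm / 1000 = 0.34, 335 mm / 1000 = 0.335, -0.039 rad / 4 = -0.0098.

```bash
echo '{"ticks":[[0, 0.045, 0.002, 0, 0, 0], [0, 0.09, 0.004, 0, 0, 0], [0, 0.135, 0.006, 0, 0, 0], [-0.001, 0.18, 0.008, 0, 0, -0.005], [-0.001, 0.225, 0.01, 0, 0, -0.0075], [-0.001, 0.27, 0.012, 0, 0, -0.0098], [-0.001, 0.315, 0.013, 0, 0, -0.0098], [-0.001, 0.335, 0.013, 0, 0, -0.0098], [-0.001, 0.34, 0.013, -0.0005, 0.001, -0.0098], [-0.001, 0.34, 0.013, -0.0005, 0.001, -0.0098], [-0.001, 0.34, 0.013, -0.0005, 0.001, -0.0098]]}' > rows.txt && python3 -m crank rows.txt 46; python3 -c "
from h import *
print(to([536,239.7,35],np.radians(84.4)))"
```

```text
t: 14.3
position: [531.1, 238.7, 124.9]
ee_rot: [0.051, 0.999, 0.001, -0.006]
force: [1.0, -0.8, -0.7]
opening: 46.1
finger_force: 0.0
(array([-5.8,  1.3, 89.8]), array([ 0.002, -0.011, -0.005]))
```

In the tool's units: 90 mm / 1000 = 0.09, 88 mm / 1000 = 0.088.

```bash
echo '{"ticks":[[-0.004, 0.001, 0.03, 0, 0, 0], [-0.004, 0.001, 0.05, 0, 0, 0], [-0.004, 0.001, 0.065, 0, 0, 0], [-0.004, 0.001, 0.078, 0, 0, 0], [-0.004, 0.001, 0.088, 0, 0, 0], [-0.004, 0.001, 0.09, 0, 0, 0], [-0.004, 0.001, 0.09, 0, 0, 0]]}' > rows.txt && python3 -m crank rows.txt; echo '{"ticks":[[0, 0, 0, 0, 0, 0], [0, 0, 0, 0, 0, 0], [0, 0, 0, 0, 0, 0], [0, 0, 0, 0, 0, 0]]}' > rows.txt && python3 -m crank rows.txt 10 60
```

```text
t: 15.0
position: [534.4, 241.9, 35.9]
ee_rot: [0.05, 0.999, 0.002, -0.005]
force: [0.2, 0.4, 0.4]
opening: 45.8
finger_force: 0.0
t: 15.4
position: [534.8, 241.7, 36.8]
ee_rot: [0.05, 0.999, 0.002, -0.004]
force: [-1.9, -3.1, 5.5]
opening: 22.6
finger_force: 59.9
```

In the tool's units: -6 mm / 1000 = -0.006, -4 mm / 1000 = -0.004.

```bash
echo '{"ticks":[[0, 0, -0.002, 0, 0, 0], [0, 0, -0.004, 0, 0, 0], [0, 0, -0.006, 0, 0, 0], [0, 0, -0.006, 0, 0, 0], [0, 0, -0.006, 0, 0, 0]]}' > rows.txt && python3 -m crank rows.txt; echo '{"ticks":[[0, 0, -0.002, 0, 0, 0], [0, 0, -0.004, 0, 0, 0], [0, 0, -0.006, 0, 0, 0], [0, 0, -0.007, 0, 0, 0], [0, 0, -0.007, 0, 0, 0]]}' > rows.txt && python3 -m crank rows.txt
```

```text
t: 15.9
position: [535.0, 241.7, 41.6]
ee_rot: [0.051, 0.999, 0.002, -0.005]
force: [5.4, 0.4, -4.8]
opening: 22.3
finger_force: 59.0
t: 16.4
position: [535.8, 241.5, 48.9]
ee_rot: [0.051, 0.999, 0.003, -0.004]
force: [6.5, 0.7, -4.5]
opening: 22.1
finger_force: 60.9
```

The lid followed the tug 12 mm up with only about 5 N and no dead stop, so it looks free, not caught. I'll raise it along its arc and leave the knob alone.

In the tool's units: -58.6 mm / 1000 = -0.0586, -50 mm / 1000 = -0.05.

```bash
echo '{"ticks":[[-0.001, 0, -0.007, 0, 0, 0], [-0.002, 0, -0.0146, 0, 0, 0], [-0.004, 0, -0.0236, 0, 0, 0], [-0.0065, 0, -0.0325, 0, 0, 0], [-0.009, 0, -0.0414, 0, 0, 0], [-0.0125, 0, -0.05, 0, 0, 0], [-0.016, 0, -0.0586, 0, 0, 0], [-0.016, 0, -0.0586, 0, 0, 0], [-0.016, 0, -0.0586, 0, 0, 0]]}' > rows.txt && python3 -m crank rows.txt - 60
python3 - <<'E'
from h import *
a=eyes.capture("side")[170:300,120:289]
cv2.imwrite("pics/f.png",cv2.resize(a,(650,500),interpolation=cv2.INTER_CUBIC))
E
```

```text
t: 17.3
position: [553.6, 239.7, 107.1]
ee_rot: [0.051, 0.999, 0.003, -0.003]
force: [9.8, 1.1, -9.1]
opening: 22.5
finger_force: 59.3
```

View pics/f.png

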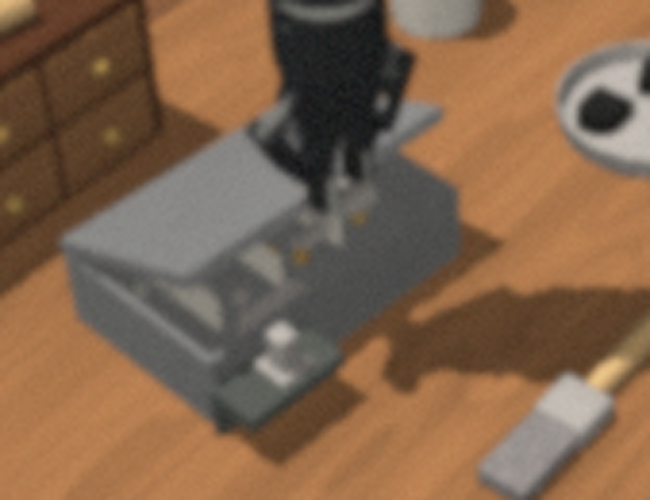

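The lid is open about 20 degrees with the tab in the fingers, and the knob still stands at its start, at about (283,352) in the crop. Raising on.

In the tool's units: -76 mm / 1000 = -0.076, -71 mm / 1000 = -0.071.

```bash
echo '{"ticks":[[-0.004, 0, -0.008, 0, 0, 0], [-0.009, 0, -0.016, 0, 0, 0], [-0.014, 0, -0.024, 0, 0, 0], [-0.019, 0, -0.032, 0, 0, 0], [-0.025, 0, -0.039, 0, 0, 0], [-0.031, 0, -0.046, 0, 0, 0], [-0.037, 0, -0.053, 0, 0, 0], [-0.044, 0, -0.059, 0, 0, 0], [-0.051, 0, -0.065, 0, 0, 0], [-0.058, 0, -0.071, 0, 0, 0], [-0.066, 0, -0.076, 0, 0, 0], [-0.066, 0, -0.076, 0, 0, 0], [-0.066, 0, -0.076, 0, 0, 0], [-0.066, 0, -0.076, 0, 0, 0]]}' > rows.txt && python3 -m crank rows.txt - 60
python3 - <<'E'
from h import *
a=eyes.capture("side")[130:300,120:341]
cv2.imwrite("pics/g.png",cv2.resize(a,(650,500),interpolation=cv2.INTER_CUBIC))
E
```

```text
t: 18.75
position: [617.0, 233.0, 180.6]
ee_rot: [0.051, 0.999, 0.002, -0.006]
force: [5.1, 2.6, -11.8]
opening: 21.6
finger_force: 59.3
```

View pics/g.png

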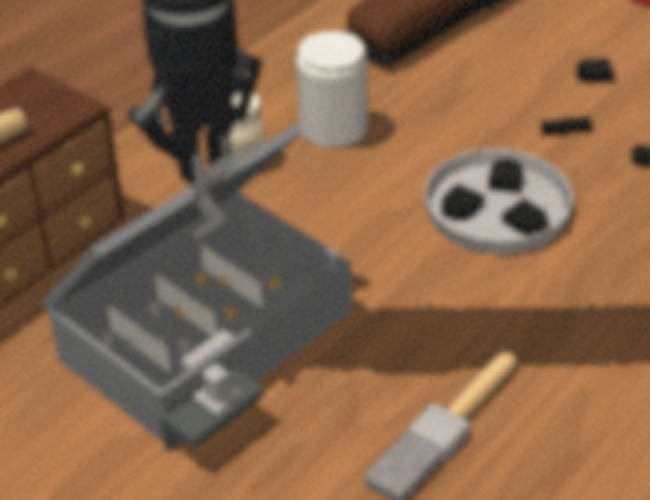

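The picture shows the lid standing steeply, held at its tab near (205,190), with three blocks in the dish and the bystanders in place. The grip point's rise of 144 mm means about 0.9 rad. Now I let it settle and hand in.

```bash
echo '{"ticks":[[0, 0, 0, 0, 0, 0], [0, 0, 0, 0, 0, 0], [0, 0, 0, 0, 0, 0], [0, 0, 0, 0, 0, 0], [0, 0, 0, 0, 0, 0]]}' > rows.txt && python3 -m crank rows.txt && python3 -c "
from station import robot
print(robot.job_done())"
```

```text
t: 19.3
position: [617.0, 233.1, 180.6]
ee_rot: [0.051, 0.999, 0.002, -0.006]
force: [5.8, 1.9, -11.7]
opening: 21.9
finger_force: 59.3
the job is handed in; nothing more can be done
None
```

I handed the job in at 19.3 s; no verdict came back: three heel blocks are in the dish and one is left on the bench, the tug showed the lid was free so I left the catch knob alone, and the fingers hold the lid open at about 0.9 rad (52°).

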